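# Fit the diamond lap to the bench hone and hold it home

### The arm

A 7-joint arm with a two-finger parallel gripper is mounted at the origin on the work surface. World frame = base frame: x ahead of the robot, y to its left, z up, the work surface at z = 0. Lengths are in m, angles in rad, forces in N, time in s.
With the tool pointing down it reaches from about 0.4 to 0.875 m from the base axis. Payload 19.3 kg.
Tool frame: the origin (TCP) lies at the very end of the fingers, on their centre line; the grasp point (between the pads) lies 19 mm behind it (ctrl.grip_point_offset is the z of the grasp point in the tool frame, in m); z points along the fingers, y is the line along which they close (so a half turn about z gives the same grasp; the last joint's range is limited). The gripper opens to 85 mm and grips with 20 to 120 N. Pads are 22 mm wide; open, the fingers measure 114 mm over their backs; the gripper's body (76 mm by 85 mm) begins 54 mm behind the grasp point. The pads swing forward as they close: fully open they stand 13 mm farther back than shut.
Start: joints at [1.16, 0.521, -0.036, 1.599, 0.021, 1.021, -0.113], TCP at [0.209, -0.589, 0.231] pointing down, gripper open.
Joint ranges: [-2.91, 2.91], [-0.3, 2.13], [-1.5, 1.42], [0.17, 2.43], [-1.26, 4.41], [0.16, 1.93], [-2.52, 2.52]. Speed limits (rad/s): [1.89, 1.89, 2.39, 2.39, 3.01, 3.01, 3.01].

### API

Orientations are given as a unit quaternion [w, x, y, z].
In Python, from plant import sensors, camera, close_job, spotter, ctrl gives the robot as it stands. The module is installed in compiled form; this text tells all that it offers.
- The arm moves only by the tool send_rows, never from a script. Its argument "motion" is a list of rows, each a list of 7 numbers: the shift along the tool's x, y, z in units of 30 mm (1.0 is 30 mm), then the turn, a rotation vector about the tool's x, y, z in units of 0.08 rad (1.0 is 0.08 rad), then the opening, from 0 (shut) to 1 (fully open). A call has 1 to 5 rows; each row shifts and turns the commanded pose from where the row before left it, along the tool's axes as they then stand; what a row does not reach is not made up. A row lasts 1/12 s, in which the tool goes at most 41.7 mm and 7.16 degrees, less where a joint would pass 70% of its speed; a pose out of reach is approached as far as the arm can. A call with a number of a shift or a turn outside -1 to 1 is refused whole. A call with a gripper value outside its range is refused whole. The fingers move at their own pace and stop on an object; "force" is the grip in N (left out, the last holds). Time passes only in rows, so rows that do not move let the fingers close. It gives the time, the measured TCP pose, the force, the opening and the grip force at its end, in the units of the state.
- sensors.state(): the state, without advancing time (a new reading comes with each control period).
- camera(name): name is "side" or "top"; returns a dict with "color" (384x512x3 uint8, red, green, blue), "K" (3x3 intrinsics, pixels), "R" (3x3) and "t" (3): a world point X has camera coordinates R X + t. Camera axes: x right, y down, z forward; pixel columns grow to the right and rows downward; lengths in m; the calibration is good to about 2 mm. A picture is of the moment at which its call begins. There is no depth.
- close_job(): hands the job in; it is judged then, once.
Trained networks look in a picture, given as the dict that the camera call returned (one of the last four; its "shot" number tells which), for a name from the list of things; names that differ only in an ending like _2 or _b are one class to them, and where a whole thing is asked for, a point or a joint stands for the part that bears it (a point fixed in the world has none). Each returns a list of dicts, best first, with "conf" (0 to 1); they miss things now and then, are a little off and sometimes report something else, mostly with a low value. They report only what shows in the picture. A call takes as long as a camera call. They do not tell look-alikes from the thing itself.
- spotter.boxes_of(picture, name): "bbox" ([centre column, centre row, width, height] in pixels, round what is visible of it).
The state is a dict: "clock": time; "joint_pos": joint angles; "dq": joint speeds; "effort": joint torques, N m; "position": TCP position; "ee_rot": TCP orientation; "wrist_force": force on the tool from outside, world axes, zero at the start; "torque": the same for the moment, N m; "gripper_width": finger opening in m; "grasp_force": force on a finger pad.
Only numpy, scipy, OpenCV 4.12 (cv2) and the standard library are available. Lean on these libraries where they do the work, as an engineer would, in place of code of your own. Each camera call takes 0.05 s, during which the arm holds its last target. There are 200 camera calls.

### The job

Oil the hub of the tool-sharpening hone: press the red spray cap of its oil bottle right down and let it spring back up. Then take the dark diamond lap with the red knob out of the wooden rack, put its shaft into the hub, turning it until the key slips into the keyway, and push it fully home against the ejector spring. Finish while still holding the lap pressed fully home, so that I can tighten the clamp screw; leave the white lap and the other things on the bench where they are.

Things in the scene. Friction and masses are not known exactly. Their poses are not given: they have to be found in the camera images.
- hone: Fixed bench sharpening hone: grey housing 220 x 260 mm (x, y), deck 75 mm above the bench. Origin: centre of its underside; x runs from the front panel (black speed knob, red switch) to the back. On the deck: spindle hub at y +30 mm, oil bottle at y -88 mm, and at x +90, y +108 mm a steel tool-rest post, 140 mm above the bench, with a 30 x 22 mm clamp.
- hub_mouth (a point): Centre of the top face of the steel spindle hub (50 mm diameter, 50 mm tall, top 125 mm above the bench), at the mouth of its upright bore. z up; x points towards the one keyway, marked by a white line on the black collar at the hub's foot. Bore 22 mm diameter, 44 mm deep; keyway 8.5 mm wide, to 17 mm from the axis, open at the top. A brass clamp screw sticks out of the hub's other side, to 39 mm.
- spindle (a joint): Turn of the spindle hub in rad, anticlockwise from above; 0 has the keyway towards the hone's x. It is stiff (0.5 N m drag), so it stays put while a key slides over the hub's top face.
- ejector_top (a point): Centre of the top of the sprung copper ejector pad in the hub's bore, 26 mm below the mouth at rest. Pushing it down takes 7 N at first and 14 N at 8 mm, where the lap is home; without a push it lifts the lap again by about 8 mm.
- spray_cap (a joint): Travel of the oil bottle's red spray cap in m: 0 up, grows as it is pressed, 0.006 right down. Sprung: 2 N to start, 5.7 N right down; it returns by itself.
- cap_top (a point): Centre of the top of the red spray cap (23 mm diameter, 185 mm above the bench when up); the cap is pressed straight down. The bottle (40 mm diameter) is fixed to the hone's deck; a thin tube reaches 34 mm from the cap's axis towards the hub.
- lap: The diamond lap to fit (about 280 g): dark disc, 100 mm diameter, with a round red knob on top. Origin: on its axis, at the underside of its 44 mm flange, which rests on the rack and, when home, on the hub's top face. z up along the axis; x points towards the key; a white line on disc and knob lies over the key. Disc from 5 to 13 mm above the origin.
- knob_top (a point): Centre of the top of the diamond lap's red knob, 45 mm above the lap's origin. The knob is 30 mm diameter and 32 mm tall, standing on the disc.
- shaft_end (a point): Lower end of the diamond lap's shaft, 34 mm below its origin. Shaft 20 mm diameter, the last 5 mm tapering to 14 mm. The brass key, 6 mm wide, reaches 14.5 mm from the axis and runs from the origin to 20 mm below it: the lowest 14 mm of the shaft are a plain pilot that enters the bore before the key meets the hub's top face.
- spare_lap: Bystander in the same rack: lap of the same shape and size, with a white disc and a black knob. Same frame as the diamond lap.
- rack: Fixed light wooden block, 260 x 90 mm and 55 mm tall, origin at the centre of its underside, with two bores 34 mm wide and 45 mm deep at x -65 and +65 mm, in which the laps stand shaft down.
- jar: Bystander: glass jar with green lid, 68 mm diameter, 100 mm tall, origin at the centre of its underside.
- stone: Bystander: dark grey sharpening stone lying flat, 150 x 50 x 25 mm, origin at the centre of its underside.
- tin: Bystander: bare metal tin, 62 mm diameter, 90 mm tall, origin at the centre of its underside.
Not all that is in view belongs to the job. Leave any blue or pink look-alike of the lap alone.

How it is judged:
On the way, in this order (a step that is already met when the one before it is completed fails the run):
1. the spray cap is pressed right down (at least 4.5 of its 6 mm) (value of joint spray_cap above 0.0045 m), for 0.05 s.
2. the spray cap has sprung back up (value of joint spray_cap below 0.001 m), for 0.1 s.
3. the diamond lap is lifted out of the rack (height (world z) of lap above 0.145 m and contact force between the fingers and lap above 2 N), for 0.1 s.
4. the lap is fully home in the hub with its key in the keyway (z of lap in the frame of hub_mouth below 0.002 m and horizontal distance between lap and hub_mouth below 0.003 m and angle between the x axis of lap and the x axis of hub_mouth, either way round below 0.25 rad), for 0.1 s.
At the end, for the whole second after the job is handed in: The diamond lap is held by the fingers (over 5 N) and pressed on the hub (over 5 N), at rest, its flange within 2 mm of the hub's face, axis within 3 mm, upright within 0.06 rad, key in line with the keyway within 0.25 rad; the spray cap is up again (all of step 4 and z of lap in the frame of hub_mouth above -0.003 m and angle between lap's own z axis and vertical below 0.06 rad and contact force between the fingers and lap above 5 N and contact force between lap and hone above 5 N and linear speed of lap below 0.02 m/s and value of joint spray_cap below 0.001 m); the arm keeps its last pose, push and grip.
It fails at once if the white lap is moved more than 15 mm or tipped (distance of spare_lap from where it was at the start of the episode above 0.015 m or angle between spare_lap's own z axis and vertical above 0.3 rad).
It fails at once if the jar, the stone or the tin is moved more than 20 mm or tipped (distance of any of jar, stone, tin from where it was at the start of the episode above 0.02 m or angle between any of jar, tin's own z axis and vertical above 0.3 rad).
It also fails if it takes over 64 s, if anything falls off the work surface, if the arm or the gripper's body presses on something with over 40 N, if the wrist force passes 120 N, or if a joint passes its speed limit or range.

## Working session

There is one attempt and no reset: what is moved stays moved. The work goes in short steps, Python scripts to look and compute and a tool call to move; the robot and the scene stay as the last step left them, time stands still between calls to the robot, and variables do not carry over. Pictures are saved under pics/ and viewed, at most 10 in all, crops included, and the job is handed in when it is done.

Besides the shell and the picture viewer there is one more tool, called as name(argument=value, ...), one argument or row to a line, values as JSON. send_rows: Moves the arm, as the interface text tells. Shifts and turns lie within -1 to 1; 1 stands for 30 mm of shift or 0.08 rad of turn. Its arguments: {"type":"object","properties":{"motion":{"type":"array","items":{"type":"array","items":{"type":"number","minimum":-1,"maximum":1}}},"force":{"type":"number"}},"required":["motion"]}

```bash
mkdir -p pics
cat > h.py <<'E'
import numpy as np, cv2, json
from plant import sensors, camera, close_job, spotter, ctrl
def proj(p,X):
    c=p["R"]@np.array(X)+p["t"]; u=p["K"]@c; return u[:2]/u[2]
def ray(p,uv):
    d=p["R"].T@np.linalg.inv(p["K"])@np.array([uv[0],uv[1],1.]); o=-p["R"].T@p["t"]; return o,d/np.linalg.norm(d)
def atz(p,uv,z):
    o,d=ray(p,uv); return o+d*(z-o[2])/d[2]
def tri(p1,a,p2,b):
    A=[];B=[]
    for p,uv in((p1,a),(p2,b)):
        o,d=ray(p,uv); M=np.eye(3)-np.outer(d,d); A.append(M);B.append(M@o)
    X=np.linalg.solve(sum(A),sum(B)); return X,[np.round(proj(p,X)-uv,1) for p,uv in((p1,a),(p2,b))]
def save(p,n): cv2.imwrite(n,p["color"][...,::-1])
E
python3 - <<'E'
from h import *
s=camera("side");t=camera("top")
np.set_printoptions(precision=3,suppress=True)
for n,p in(("side",s),("top",t)):
    save(p,f"pics/{n}0.png")
    print(n,"cam pos",-p["R"].T@p["t"],"fwd",p["R"][2],p["K"][0,0])
    for o in["hone","lap","spare_lap","knob_top","cap_top","rack","jar","stone","tin","hub_mouth","shaft_end"]:
        try: print(o,[(np.round(b["bbox"],0).tolist(),round(b["conf"],2)) for b in spotter.boxes_of(p,o)[:5]])
        except Exception as e: print(o,e)
print(sensors.state(), ctrl.grip_point_offset)
E
```

```text
side cam pos [-0.179  0.875  0.897] fwd [ 0.563 -0.61  -0.558] 444.8859396161717
hone [([215.0, 250.0, 36.0, 25.0], 0.68)]
lap [([171.0, 237.0, 31.0, 25.0], 0.97), ([295.0, 242.0, 38.0, 30.0], 0.83), ([257.0, 223.0, 30.0, 20.0], 0.82), ([216.0, 251.0, 36.0, 26.0], 0.75)]
spare_lap [([256.0, 263.0, 37.0, 27.0], 0.7)]
knob_top [([294.0, 243.0, 35.0, 27.0], 0.95), ([173.0, 235.0, 34.0, 22.0], 0.7), ([257.0, 227.0, 31.0, 26.0], 0.67)]
cap_top [([333.0, 151.0, 9.0, 10.0], 0.47)]
rack [([234.0, 268.0, 98.0, 61.0], 0.68)]
jar [([214.0, 189.0, 25.0, 31.0], 0.7)]
stone [([364.0, 172.0, 45.0, 28.0], 0.71)]
tin [([157.0, 292.0, 27.0, 42.0], 0.75)]
hub_mouth [([303.0, 179.0, 24.0, 22.0], 0.73)]
shaft_end [([294.0, 242.0, 35.0, 21.0], 0.75), ([214.0, 250.0, 34.0, 25.0], 0.71), ([174.0, 236.0, 32.0, 25.0], 0.64), ([257.0, 227.0, 32.0, 22.0], 0.6), ([310.0, 185.0, 100.0, 85.0], 0.35)]
top cam pos [0.408 0.021 1.503] fwd [ 0.139 -0.001 -0.99 ] 481.968039995454
hone [([316.0, 209.0, 96.0, 88.0], 0.58)]
lap [([165.0, 163.0, 34.0, 30.0], 0.68), ([170.0, 214.0, 36.0, 32.0], 0.64), ([237.0, 255.0, 34.0, 
[... 595 characters left out ...]
32.0, 30.0], 0.55)]
shaft_end [([233.0, 253.0, 32.0, 38.0], 0.88), ([226.0, 214.0, 31.0, 31.0], 0.8), ([176.0, 238.0, 55.0, 93.0], 0.7), ([165.0, 162.0, 34.0, 38.0], 0.65), ([169.0, 214.0, 31.0, 33.0], 0.57)]
{'clock': 1.2, 'joint_pos': array([ 1.16 ,  0.521, -0.036,  1.599,  0.021,  1.021, -0.113]), 'dq': array([ 0.001,  0.002,  0.   , -0.002, -0.001,  0.001,  0.001]), 'effort': array([ -0.   , -92.686,   1.977, -37.026,   0.018,   0.002,  -0.   ]), 'position': array([ 0.209, -0.589,  0.231]), 'ee_rot': array([0.   , 0.986, 0.17 , 0.   ]), 'wrist_force': array([0.42 , 0.206, 1.119]), 'torque': array([-0.043, -0.02 , -0.004]), 'grasp_force': 0.0, 'gripper_width': 0.08565600728325878} -0.0187
```

Run:
```python
import cv2
a=cv2.imread("pics/top0.png")[110:290,140:440]; cv2.imwrite("pics/topc.png",cv2.resize(a,(800,480),interpolation=cv2.INTER_CUBIC))
a=cv2.imread("pics/side0.png")[130:310,140:400]; cv2.imwrite("pics/sidec.png",cv2.resize(a,(800,554),interpolation=cv2.INTER_CUBIC))
```

```text
(no output)
```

View pics/topc.png

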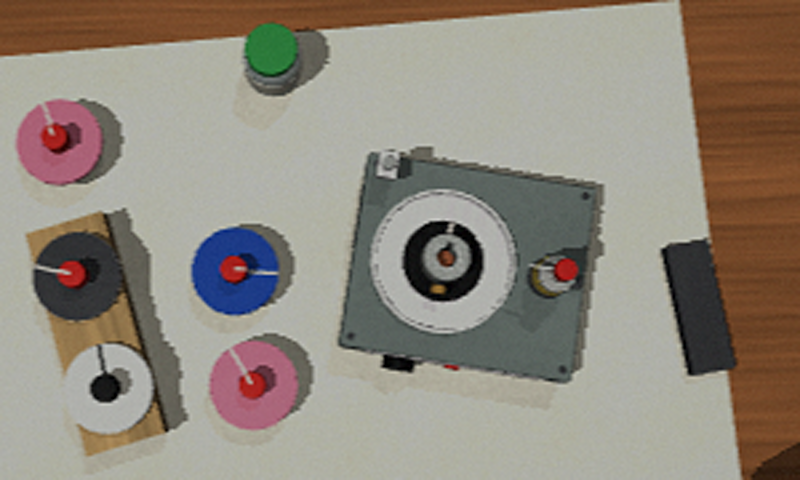

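View pics/sidec.png

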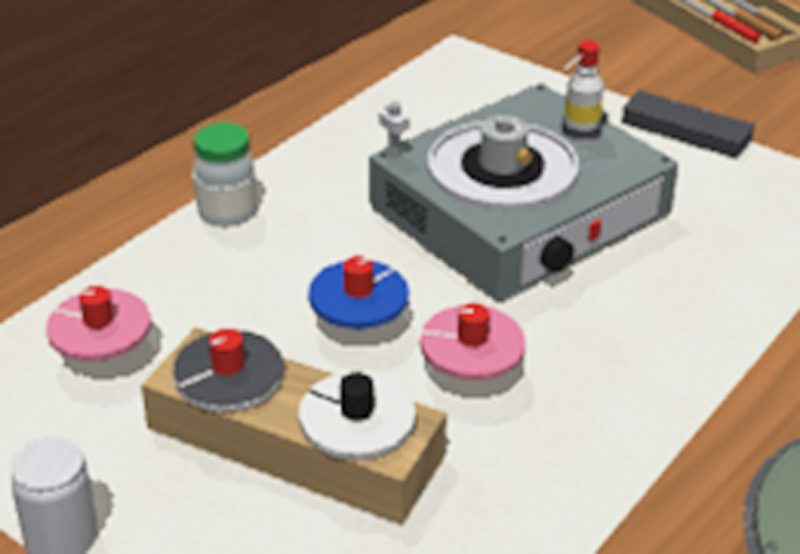

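```bash
cat > fit.py <<'E'
from h import *
from scipy.optimize import least_squares
def red(p,c,r):
    im=p["color"].astype(int); m=(im[...,0]>90)&(im[...,0]>2.2*im[...,1])&(im[...,0]>2.2*im[...,2])
    m=m.astype(np.uint8); k=np.zeros_like(m); cv2.circle(k,(int(c[0]),int(c[1])),r,1,-1); m&=k
    n,l,s,_=cv2.connectedComponentsWithStats(m); i=1+np.argmax(s[1:,4]); return (l==i).astype(np.uint8)
def cyl(p,X,r,h):  # X top centre
    a=np.linspace(0,2*np.pi,40)
    P=[proj(p,[X[0]+r*np.cos(t),X[1]+r*np.sin(t),X[2]-dz]) for t in a for dz in(0,h)]
    return cv2.convexHull(np.array(P,np.float32))[:,0]
def hullstat(H): 
    m=cv2.moments(H.astype(np.float32)); return np.array([m["m10"]/m["m00"],m["m01"]/m["m00"]])
def maskhull(m):
    S=8; M=cv2.resize(m*255,None,fx=S,fy=S,interpolation=cv2.INTER_LINEAR)>127
    ys,xs=np.nonzero(M); H=cv2.convexHull(np.stack([xs,ys],1).astype(np.float32))[:,0]; return (H+.5)/S-.5
def fitcyl(views,r,h,X0):
    T=[(p,maskhull(m)) for p,m in views]
    ext=lambda H: np.r_[hullstat(H),H.min(0),H.max(0)]
    f=lambda X: np.concatenate([ext(cyl(p,X,r,h))-ext(H) for p,H in T])
    s=least_squares(f,X0); return s.x,np.round(s.fun,1)
E
python3 - <<'E'
from fit import *
np.set_printoptions(precision=4,suppress=True)
s=camera("side");t=camera("top")
import pickle; pickle.dump((s,t),open("v0.pkl","wb"))
for n,ct,cs,r,h in(("knob",(167,213),(214,244),.015,.032),("cap",(352,211),(331,148),.0115,.015)):
    ms=red(s,cs,14);mt=red(t,ct,14); X0=tri(t,ct,s,cs)[0]
    print(n,X0,mt.sum(),ms.sum()); print(fitcyl([(t,mt),(s,ms)],r,h,X0))
print("hub",tri(t,(306.8,206),s,(304,171)))
P=[]
for p,c,w in((t,(167,213),(40,30)),(t,(306,208),(40,30)),(s,(213,248),(40,30)),(s,(304,178),(40,30))):
    P.append(cv2.resize(p["color"][c[1]-w[1]//2:c[1]+w[1]//2,c[0]-w[0]//2:c[0]+w[0]//2],(400,300),interpolation=cv2.INTER_CUBIC))
cv2.imwrite("pics/four.png",np.vstack([np.hstack(P[:2]),np.hstack(P[2:])])[...,::-1])
E
```

```text
knob [0.5347 0.279  0.0835] 73 131
(array([0.536 , 0.2812, 0.1007]), array([-0.2,  0.1, -0.6, -0.7,  0.7,  0.5, -0. ,  0. , -0.4, -0.7,  0.5,
        0.6]))
cap [ 0.5208 -0.2498  0.1671] 57 44
(array([ 0.5214, -0.2468,  0.1825]), array([-0.6, -0.2, -0.9, -0.6, -0.4,  0.3, -0.2, -0.2, -0.4,  0. ,  0. ,
       -0.6]))
hub (array([ 0.5412, -0.1301,  0.1244]), [array([0.1, 0.1]), array([-0.1, -0. ])])
```

View pics/four.png

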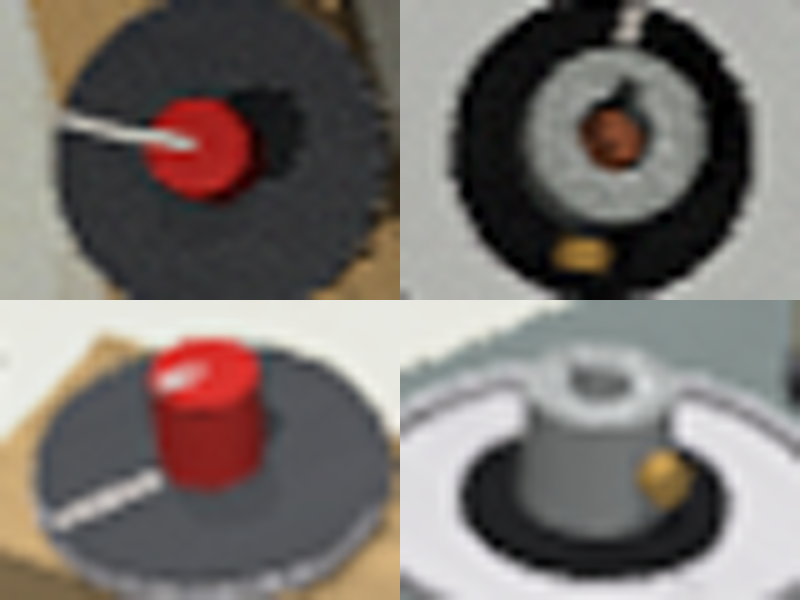

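Run:
```python
from fit import *
import pickle; s,t=pickle.load(open("v0.pkl","rb"))
np.set_printoptions(precision=4,suppress=True)
L=np.array([.536,.2812]);H=np.array([.5412,-.1301])
an=lambda d:np.degrees(np.arctan2(d[1],d[0]))
for n,uv,p in(("top",(152.8,209.3),t),("side",(198.7,254.8),s)):
    d=atz(p,uv,.068)[:2]-L; print("lap",n,an(d),np.hypot(*d))
for z in(.075,.08,.085):
    d=atz(t,(308.5,194.6),z)[:2]-H; print("key",z,an(d),np.hypot(*d))
print("keyslot",an(atz(t,(307.9,201.6),.125)[:2]-H), np.hypot(*(atz(t,(307.9,201.6),.125)[:2]-H)))
d=atz(t,(303.9,218),.11)[:2]-H; print("screw",an(d),np.hypot(*d))
print("hone x ang",an([.1167,-.0198]))
# hub: fit grey ring + black collar in top
g=t["color"].astype(int); blk=(g.sum(2)<120).astype(np.uint8); k=np.zeros_like(blk); cv2.circle(k,(305,208),18,1,-1)
Hh=maskhull(blk&k); c=Hh.min(0)/2+Hh.max(0)/2; print("collar bbox",Hh.min(0),Hh.max(0),[atz(t,c,z) for z in(.077,)])
g=s["color"].astype(int); blk=(g.sum(2)<150).astype(np.uint8); k=np.zeros_like(blk); cv2.circle(k,(304,183),18,1,-1)
Hh=maskhull(blk&k); c=Hh.min(0)/2+Hh.max(0)/2; print("collar side",Hh.min(0),Hh.max(0),[atz(s,c,z) for z in(.077,)])
from scipy.spatial.transform import Rotation as R
print(R.from_quat([.986,.17,0,0]).as_matrix())
```

```text
lap top 74.24796253176257 0.04457252628569895
lap side 75.54168564851426 0.04561938082239581
key 0.075 -16.685412842583972 0.04067197009516538
key 0.08 -16.15003443958327 0.03993084799068543
key 0.085 -15.594457483825826 0.039193344020983706
keyslot -15.156486638318428 0.0131668714916733
screw 165.87786291387826 0.03407806378795623
hone x ang -9.629434424401737
collar bbox [291.5625 192.5625] [320.4375 222.4375] [array([ 0.5415, -0.1326,  0.077 ])]
collar side [289.5625 176.5625] [315.4375 190.4375] [array([ 0.5415, -0.1266,  0.077 ])]
[[ 0.9423  0.3349  0.    ]
 [ 0.3349 -0.9423  0.    ]
 [ 0.      0.     -1.    ]]
```

send_rows(
  motion=[
    [0,0,0,0,0,-1,0],
    [0,0,0,0,0,-1,0],
    [0,0,0,0,0,-1,0],
    [0,0,0,0,0,-1,0],
    [0,0,0,0,0,-1,0],
  ],
  force=40,
)

```text
clock: 1.72
position: [0.2089, -0.5891, 0.2313]
ee_rot: [-0.0, 0.931, 0.364, 0.0]
wrist_force: [0.1, 0.1, 0.8]
gripper_width: 0.0252
grasp_force: 0.0
```

send_rows(
  motion=[
    [0,0,0,0,0,-1,0],
    [0,0,0,0,0,-1,0],
    [0,0,0,0,0,-1,0],
    [0,0,0,0,0,-1,0],
    [0,0,0,0,0,-1,0],
  ],
)

```text
clock: 2.13
position: [0.2089, -0.5891, 0.2313]
ee_rot: [0.0, 0.841, 0.542, -0.0]
wrist_force: [-0.9, -0.5, 0.3]
gripper_width: -0.0
grasp_force: 0.0
```

send_rows(
  motion=[
    [0,0,0,0,0,-1,0],
    [0,0,0,0,0,-1,0],
    [0,0,0,0,0,-1,0],
    [0,0,0,0,0,-1,0],
    [0,0,0,0,0,-1,0],
  ],
)

```text
clock: 2.55
position: [0.2088, -0.5891, 0.2313]
ee_rot: [-0.0, 0.716, 0.698, -0.0]
wrist_force: [0.7, 0.7, 0.9]
gripper_width: 0.0004
grasp_force: 0.0
```

send_rows(
  motion=[
    [0,0,0,0,0,-0.37,0],
    [0.5,0.5,0,0,0,0,0],
    [0.5,0.5,0,0,0,0,0],
    [0,0,0,0,0,0,0],
  ],
)

```text
clock: 2.88
position: [0.2422, -0.5565, 0.2315]
ee_rot: [0.0, 0.706, 0.708, 0.001]
wrist_force: [0.7, 0.8, -0.8]
gripper_width: -0.0004
grasp_force: 0.0
```

send_rows(
  motion=[
    [0.95,0.86,0,0,0,0,0],
    [0.95,0.86,0,0,0,0,0],
    [0.95,0.86,0,0,0,0,0],
    [0.95,0.86,0,0,0,0,0],
    [0.95,0.86,0,0,0,0,0],
  ],
)

```text
clock: 3.3
position: [0.3688, -0.4154, 0.2315]
ee_rot: [0.0, 0.707, 0.707, -0.0]
wrist_force: [1.7, -0.6, 0.1]
gripper_width: 0.0001
grasp_force: 0.0
```

send_rows(
  motion=[
    [0.95,0.86,0,0,0,0,0],
    [0.95,0.86,0,0,0,0,0],
    [0.95,0.86,0,0,0,0,0],
    [0.95,0.86,0,0,0,0,0],
    [0.95,0.86,0,0,0,0,0],
  ],
)

```text
clock: 3.72
position: [0.498, -0.2729, 0.2315]
ee_rot: [0.0, 0.707, 0.707, -0.0]
wrist_force: [0.7, -0.5, 0.9]
gripper_width: -0.0
grasp_force: 0.0
```

send_rows(
  motion=[
    [0.91,0.82,0,0,0,0,0],
    [0,0,0,0,0,0,0],
    [0,0,0,0,0,0,0],
    [0,0,0,0,0,0,0],
  ],
)

```text
clock: 4.05
position: [0.5214, -0.2473, 0.2312]
ee_rot: [-0.0, 0.707, 0.707, -0.0]
wrist_force: [-1.4, -0.6, -0.1]
gripper_width: -0.0002
grasp_force: 0.0
```

send_rows(
  motion=[
    [0,0,0.9,0,0,0,0],
    [0,0,0.5,0,0,0,0],
    [0,0,0.15,0,0,0,0],
    [0,0,0.1,0,0,0,0],
    [0,0,0,0,0,0,0],
  ],
)

```text
clock: 4.47
position: [0.521, -0.2479, 0.182]
ee_rot: [-0.0, 0.708, 0.706, -0.0]
wrist_force: [-2.7, -1.8, 4.1]
gripper_width: -0.0002
grasp_force: 1.9
```

Run:
```python
from h import *
p=camera("side"); a=p["color"][100:190,270:390]; cv2.imwrite("pics/press.png",cv2.resize(a,(800,600),interpolation=cv2.INTER_CUBIC)[...,::-1]); print(sensors.state()["wrist_force"])
```

```text
[-3.09556965 -0.10988603  3.0543104 ]
```

View pics/press.png

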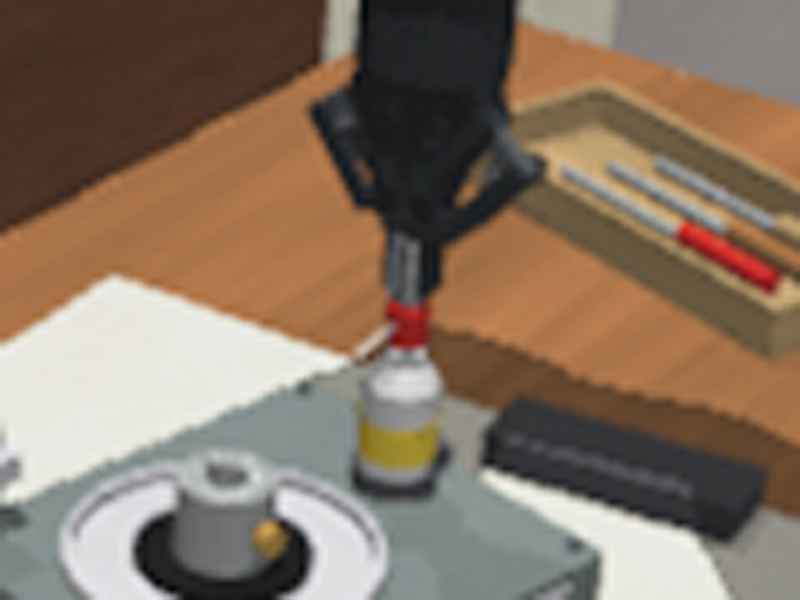

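The closed fingers stand centred on the red cap (crop ~ (408,325)), and the cap is part-way down. I'll press further.

send_rows(
  motion=[
    [0,0,0.12,0,0,0,0],
    [0,0,0.1,0,0,0,0],
    [0,0,0,0,0,0,0],
  ],
)

```text
clock: 4.77
position: [0.5223, -0.2477, 0.1786]
ee_rot: [0.002, 0.708, 0.707, 0.0]
wrist_force: [-14.1, 2.4, 39.8]
gripper_width: -0.0
grasp_force: 19.7
```

send_rows(
  motion=[
    [0,0,-0.05,0,0,0,0],
    [0,0,-0.6,0,0,0,0],
    [0,0,-0.8,0,0,0,0],
    [0,0,-0.5,0,0,0,0],
    [0,0,0,0,0,0,0],
  ],
)

```text
clock: 5.18
position: [0.5233, -0.2474, 0.2377]
ee_rot: [0.003, 0.707, 0.707, 0.001]
wrist_force: [0.4, -0.3, -0.1]
gripper_width: -0.0001
grasp_force: 0.0
```

Run:
```python
from fit import *
p=camera("side");t=camera("top"); np.set_printoptions(precision=4,suppress=True)
m=red(p,(331,148),14); print(m.sum(),maskhull(m).min(0),maskhull(m).max(0),proj(p,[.5214,-.2468,.185]),proj(p,[.5214,-.2468,.179]))
import pickle; s,_=pickle.load(open("v0.pkl","rb")); m=red(s,(331,148),14); print(m.sum(),maskhull(m).min(0),maskhull(m).max(0))
print(sensors.state()["position"],sensors.state()["joint_pos"])
```

```text
45 [327.5625 142.5625] [334.4375 150.4375] [331.0184 143.5607] [330.8688 145.1527]
44 [327.5625 142.5625] [334.4375 150.4375]
[ 0.522  -0.2471  0.2347] [ 0.6526  0.4694 -0.4364  1.7105  0.2281  1.0101  0.1353]
```

send_rows(
  motion=[
    [0.97,0.03,0,0,0,0,0],
    [0.97,0.03,0,0,0,0,0],
    [0.97,0.03,0,0,0,0,0],
    [0.97,0.03,0,0,0,0,0],
    [0.97,0.03,0,0,0,0,0],
  ],
)

```text
clock: 5.7
position: [0.5258, -0.1001, 0.2332]
ee_rot: [-0.0, 0.707, 0.707, -0.0]
wrist_force: [0.9, -0.3, -0.2]
gripper_width: -0.0001
grasp_force: 0.0
```

send_rows(
  motion=[
    [0.97,0.03,0,0,0,0,0],
    [0.97,0.03,0,0,0,0,0],
    [0.97,0.03,0,0,0,0,0],
    [0.97,0.03,0,0,0,0,0],
    [0.97,0.03,0,0,0,0,0],
  ],
)

```text
clock: 6.12
position: [0.5304, 0.0454, 0.2332]
ee_rot: [-0.0, 0.707, 0.707, -0.0]
wrist_force: [0.7, -0.1, 0.3]
gripper_width: -0.0004
grasp_force: 0.0
```

send_rows(
  motion=[
    [0.97,0.03,0,0,0,0,0.6],
    [0.97,0.03,0,0,0,0,0.6],
    [0.97,0.03,0,0,0,0,0.6],
    [0.97,0.03,0,0,0,0,0.6],
    [0.97,0.03,0,0,0,0,0.6],
  ],
)

```text
clock: 6.53
position: [0.535, 0.1909, 0.2331]
ee_rot: [-0.0, 0.707, 0.707, -0.0]
wrist_force: [0.3, -1.3, 0.9]
gripper_width: 0.0514
grasp_force: 0.0
```

send_rows(
  motion=[
    [0.97,0,0,0,0,0,0.6],
    [0.97,0,0,0,0,0,0.6],
    [0,0,0,0,0,0,0.6],
    [0,0,0,0,0,0,0.6],
  ],
)

```text
clock: 6.87
position: [0.5346, 0.2494, 0.2329]
ee_rot: [-0.001, 0.706, 0.708, -0.0]
wrist_force: [0.6, -0.2, 0.3]
gripper_width: 0.0512
grasp_force: 0.0
```

send_rows(
  motion=[
    [0.9,0.05,0,0,0,0,0.6],
    [0.16,0,0,0,0,0,0.6],
    [0,0,1,0,0,0,0.6],
    [0,0,1,0,0,0,0.6],
    [0,0,1,0,0,0,0.6],
  ],
)

```text
clock: 7.28
position: [0.5371, 0.2783, 0.1425]
ee_rot: [0.0, 0.708, 0.707, 0.0]
wrist_force: [0.0, 0.4, -1.3]
gripper_width: 0.0511
grasp_force: 0.0
```

send_rows(
  motion=[
    [0,0,1,0,0,0,0.6],
    [0,0,0.8,0,0,0,0.6],
    [0,0,0.3,0,0,0,0.6],
    [0,0,0,0,0,0,0.6],
  ],
)

```text
clock: 7.62
position: [0.5361, 0.2781, 0.0788]
ee_rot: [-0.0, 0.707, 0.707, -0.002]
wrist_force: [-0.3, 0.3, -0.6]
gripper_width: 0.0511
grasp_force: 0.0
```

send_rows(
  motion=[
    [0.1,0,0.1,0,0,0,0.6],
    [0,0,0,0,0,0,0.6],
    [0,0,0,0,0,0,0],
    [0,0,0,0,0,0,0],
    [0,0,0,0,0,0,0],
  ],
  force=80,
)

```text
clock: 8.03
position: [0.5374, 0.2829, 0.0792]
ee_rot: [0.0, 0.707, 0.707, 0.001]
wrist_force: [-3.6, -1.3, 11.3]
gripper_width: 0.0277
grasp_force: 78.0
```

send_rows(
  motion=[
    [0,0,0,0,0,0,0],
    [0,0,0,0,0,0,0],
    [0,0,-0.5,0,0,0,0],
    [0,0,-0.5,0,0,0,0],
    [0,0,0,0,0,0,0],
  ],
)

```text
clock: 8.45
position: [0.538, 0.2832, 0.1106]
ee_rot: [0.001, 0.707, 0.707, 0.002]
wrist_force: [1.4, 0.2, -2.0]
gripper_width: 0.0275
grasp_force: 79.4
```

send_rows(
  motion=[
    [0,0,-0.8,0,0,0,0],
    [0,0,-1,0,0,0,0],
    [0,0,-1,0,0,0,0],
    [0,0,-0.9,0,0,0,0],
    [0,0,-0.4,0,0,0,0],
  ],
)

```text
clock: 8.87
position: [0.5377, 0.2831, 0.2339]
ee_rot: [0.001, 0.707, 0.707, 0.002]
wrist_force: [0.8, 0.1, -2.9]
gripper_width: 0.0276
grasp_force: 79.6
```

send_rows(
  motion=[
    [0,0,0,0,0,0,0],
    [0,0,0,0,0,0,0],
    [0,0,0,0,0,0,0],
  ],
)

```text
clock: 9.12
position: [0.5363, 0.282, 0.2288]
ee_rot: [-0.0, 0.707, 0.707, -0.001]
wrist_force: [0.5, -0.4, -3.8]
gripper_width: 0.0272
grasp_force: 79.6
```

Run:
```python
from h import *
P=[]
for n in("side","top"):
    p=camera(n); X=sensors.state()["position"]; u=proj(p,X-[0,0,.03]).astype(int); print(n,u-[50,38])
    P.append(cv2.resize(p["color"][u[1]-38:u[1]+38,u[0]-50:u[0]+50],(400,304),interpolation=cv2.INTER_CUBIC))
cv2.imwrite("pics/held.png",np.hstack(P)[...,::-1])
```

```text
side [159 172]
top [108 170]
```

View pics/held.png

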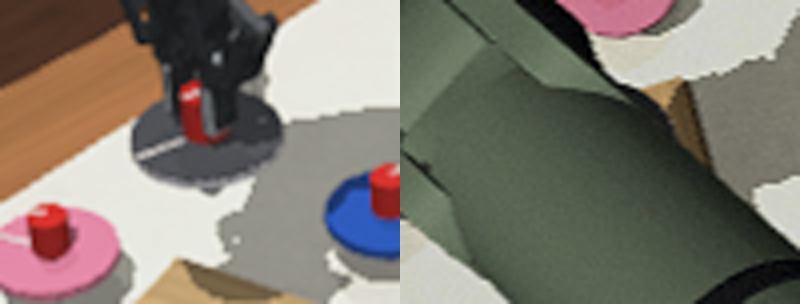

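Run:
```python
from fit import *
p=camera("side"); np.set_printoptions(precision=4,suppress=True)
X=sensors.state()["position"];print(X)
for dz in(-.0112,):
    H=cyl(p,X+[0,0,dz],.05,.008); print(H.min(0),H.max(0), "seen x",159+131/4,159+285/4,"bottom",172+187/4)
g=p["color"].astype(int)
for r in (205,208,211): 
    print(r,[(c,tuple(g[r,c])) for c in list(range(188,196))+list(range(226,234))])
```

```text
[0.5364 0.2823 0.2292]
[189.7514 193.6186] [228.907  219.3417] seen x 191.75 230.25 bottom 218.75
205 [(188, (np.int64(231), np.int64(230), np.int64(221))), (189, (np.int64(234), np.int64(233), np.int64(226))), (190, (np.int64(233), np.int64(232), np.int64(224))), (191, (np.int64(187), np.int64(186), np.int64(176))), (192, (np.int64(71), np.int64(73), np.int64(79))), (193, (np.int64(80), np.int64(81), np.int64(86))), (194, (np.int64(82), np.int64(84), np.int64(88))), (195, (np.int64(82), np.int64(83), np.int64(86))), (226, (np.int64(53), np.int64(54), np.int64(57))), (227, (np.int64(53), np.int64(55), np.int64(57))), (228, (np.int64(49), np.int64(50), np.int64(53))), (229, (np.int64(88), np.int64(88), np.int64(87))), (230, (np.int64(135), np.int64(134), np.int64(127))), (231, (np.int64(150), np.int64(149), np.int64(139))), (232, (np.int64(148), np.int64(148), np.int64(138))), (233, (np.int64(149), np.int64(148), np.int64(138)))]
208 [(188, (np.int64(232), np.int64(231), np.int64(223))), (189, (np.int64(233), np.int64(232), np.int64(224))), (190, (np.int64(233), np.int64(232), np.int6
[... 860 characters left out ...]
191, (np.int64(221), np.int64(218), np.int64(208))), (192, (np.int64(147), np.int64(145), np.int64(145))), (193, (np.int64(150), np.int64(145), np.int64(145))), (194, (np.int64(173), np.int64(167), np.int64(164))), (195, (np.int64(131), np.int64(128), np.int64(129))), (226, (np.int64(114), np.int64(113), np.int64(117))), (227, (np.int64(125), np.int64(124), np.int64(126))), (228, (np.int64(133), np.int64(132), np.int64(128))), (229, (np.int64(147), np.int64(146), np.int64(137))), (230, (np.int64(148), np.int64(147), np.int64(138))), (231, (np.int64(147), np.int64(145), np.int64(136))), (232, (np.int64(146), np.int64(143), np.int64(136))), (233, (np.int64(147), np.int64(144), np.int64(137)))]
```

send_rows(
  motion=[
    [-0.5,0,0,0,0,0,0],
    [-0.97,0.02,0,0,0,0,0],
    [-0.97,0.02,0,0,0,0,0],
    [-0.97,0.02,0,0,0,0,0],
    [-0.97,0.02,0,0,0,0,0],
  ],
)

```text
clock: 9.68
position: [0.5388, 0.1498, 0.2299]
ee_rot: [-0.0, 0.707, 0.707, -0.0]
wrist_force: [0.4, -0.2, -2.2]
gripper_width: 0.0272
grasp_force: 79.6
```

send_rows(
  motion=[
    [-0.97,0.02,0,0,0,0,0],
    [-0.97,0.02,0,0,0,0,0],
    [-0.97,0.02,0,0,0,0,0],
    [-0.97,0.02,0,0,0,0,0],
    [-0.97,0.02,0,0,0,0,0],
  ],
)

```text
clock: 10.1
position: [0.5417, 0.0043, 0.23]
ee_rot: [-0.0, 0.707, 0.707, -0.0]
wrist_force: [1.4, -0.4, -3.1]
gripper_width: 0.0277
grasp_force: 79.6
```

send_rows(
  motion=[
    [-0.97,0,0,0,0,0,0],
    [-0.97,0,0,0,0,0,0],
    [-0.97,0,0,0,0,0,0],
    [-0.97,0,0,0,0,0,0],
    [-0.5,0,0,0,0,0,0],
  ],
)

```text
clock: 10.52
position: [0.5414, -0.1295, 0.2298]
ee_rot: [-0.0, 0.708, 0.706, -0.001]
wrist_force: [0.8, -0.4, -3.6]
gripper_width: 0.0273
grasp_force: 79.6
```

send_rows(
  motion=[
    [0,0,0,0,0,1,0],
    [0,0,0,0,0,1,0],
    [0,0,0,0,0,1,0],
    [0,0,0,0,0,1,0],
    [0,0,0,0,0,1,0],
  ],
)

```text
clock: 10.93
position: [0.5418, -0.1257, 0.2299]
ee_rot: [-0.0, 0.835, 0.551, -0.0]
wrist_force: [0.5, -0.1, -2.8]
gripper_width: 0.0277
grasp_force: 79.7
```

send_rows(
  motion=[
    [0,0,0,0,0,1,0],
    [0,0,0,0,0,1,0],
    [0,0,0,0,0,1,0],
    [0,0,0,0,0,1,0],
    [0,0,0,0,0,1,0],
  ],
)

```text
clock: 11.35
position: [0.5418, -0.1256, 0.2299]
ee_rot: [-0.0, 0.927, 0.374, -0.0]
wrist_force: [0.4, 0.4, -3.7]
gripper_width: 0.0275
grasp_force: 79.6
```

send_rows(
  motion=[
    [0,0,0,0,0,1,0],
    [0,0,0,0,0,1,0],
    [0,0,0,0,0,1,0],
    [0,0,0,0,0,1,0],
    [0,0,0,0,0,1,0],
  ],
)

```text
clock: 11.77
position: [0.5418, -0.1256, 0.2299]
ee_rot: [-0.0, 0.983, 0.182, -0.001]
wrist_force: [-0.1, -0.1, -3.3]
gripper_width: 0.0273
grasp_force: 79.6
```

send_rows(
  motion=[
    [0,0,0,0,0,1,0],
    [0,0,0,0,0,1,0],
    [0,0,0,0,0,1,0],
    [0,0,0,0,0,1,0],
    [0,0,0,0,0,0.75,0],
  ],
)

```text
clock: 12.18
position: [0.5418, -0.1256, 0.2299]
ee_rot: [-0.0, 1.0, -0.007, -0.001]
wrist_force: [-0.2, 0.5, -2.6]
gripper_width: 0.0276
grasp_force: 79.6
```

Run:
```python
from fit import *
p=camera("side");p=camera("side"); np.set_printoptions(precision=4,suppress=True)
s=sensors.state();X=s["position"];print(X,s["ee_rot"],s["joint_pos"])
cv2.imwrite("pics/above.png",cv2.resize(p["color"][110:200,250:370],(800,600),interpolation=cv2.INTER_CUBIC)[...,::-1])
H=cyl(p,X+[0,0,-.0112],.05,.008); print(H.min(0),H.max(0))
c=np.radians(-15.5); 
for z in(.118,):print("line end",proj(p,X+[.045*np.cos(c),.045*np.sin(c),-.0112]), "shaft end",proj(p,X+[0,0,-.0112-.013-.034]))
```

```text
[ 0.5419 -0.1255  0.23  ] [ 0.      1.     -0.0053 -0.0005] [ 0.21    0.4159 -0.1198  1.7806  0.0595  0.9496 -1.5158]
[288.2618 138.4503] [320.373  156.2224]
line end [295.7917 140.2605] shaft end [303.5905 158.9043]
```

View pics/above.png

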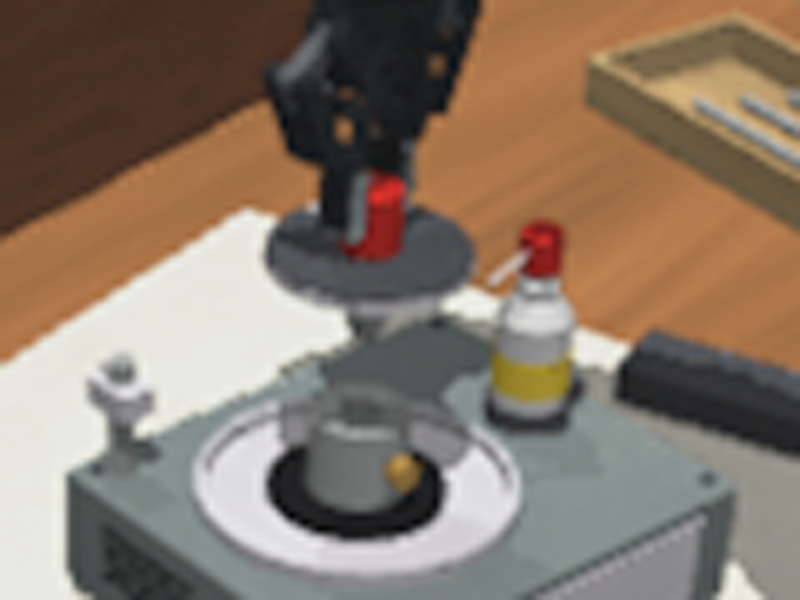

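send_rows(
  motion=[
    [0.07,0.12,0.5,0,0,0,0],
    [0,0,0.6,0,0,0,0],
    [0,0,0.23,0,0,0,0],
    [0,0,0,0,0,0,0],
    [0,0,0,0,0,0,0],
  ],
)

```text
clock: 12.7
position: [0.5441, -0.1292, 0.1908]
ee_rot: [-0.0, 1.0, -0.004, -0.0]
wrist_force: [-0.2, -0.8, -3.8]
gripper_width: 0.0276
grasp_force: 79.7
```

Run:
```python
from fit import *
p=camera("side");p=camera("side"); np.set_printoptions(precision=4,suppress=True)
s=sensors.state();X=s["position"];print(X,s["ee_rot"])
cv2.imwrite("pics/near.png",cv2.resize(p["color"][140:200,264:344],(800,600),interpolation=cv2.INTER_CUBIC)[...,::-1])
f=lambda a:np.round((np.array(a)-[264,140]+.5)*10-.5)
H=f(cyl(p,X+[0,0,-.0112],.05,.008)); print("disc",H.min(0),H.max(0))
H=f(cyl(p,X+[0,0,-.0582],.007,.0001)); print("tip",H.min(0),H.max(0))
H=f(cyl(p,[.5413,-.1298,.125],.025,.0001)); print("hubtop",H.min(0),H.max(0)); H=f(cyl(p,[.5413,-.1298,.125],.025,.045)); print("hub",H.min(0),H.max(0))
for d in([.005,0,0],[0,.005,0]): print(d,f(proj(p,X+np.array(d)))-f(proj(p,X)))
```

```text
[ 0.5446 -0.1293  0.1916] [ 0.      1.     -0.0045  0.0005]
disc [245.  86.] [560. 266.]
tip [374. 277.] [417. 300.]
hubtop [326. 273.] [480. 355.]
hub [321. 273.] [480. 470.]
[0.005, 0, 0] [-13.  -5.]
[0, 0.005, 0] [-10.   6.]
```

View pics/near.png

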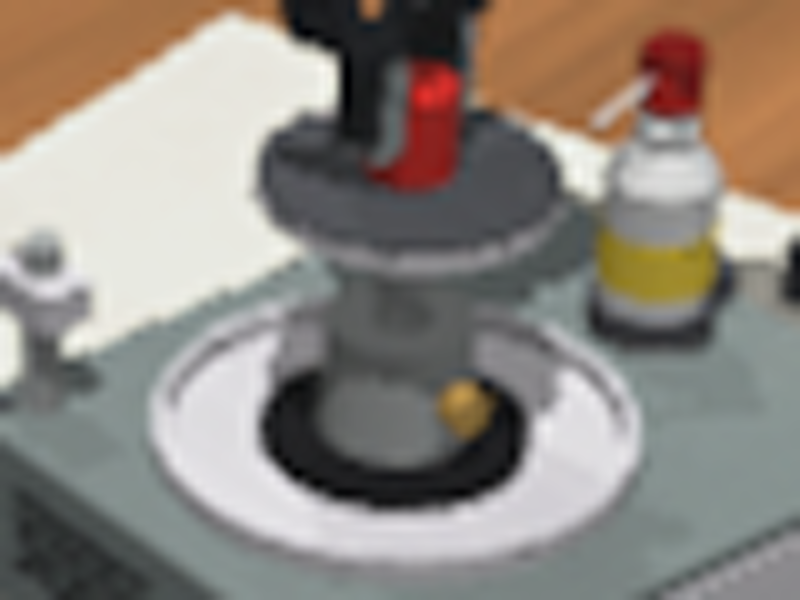

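send_rows(
  motion=[
    [0.02,-0.02,0.2,0,0,0,0],
    [0,0,0.15,0,0,0,0],
    [0,0,0.15,0,0,0,0],
    [0,0,0,0,0,0,0],
  ],
)

```text
clock: 13.13
position: [0.5445, -0.129, 0.175]
ee_rot: [0.0, 1.0, -0.005, -0.0]
wrist_force: [0.9, -2.0, -5.1]
gripper_width: 0.0276
grasp_force: 79.5
```

send_rows(
  motion=[
    [0,0,0.1,0,0,0,0],
    [0,0,0.1,0,0,0,0],
    [0,0,0.1,0,0,0,0],
    [0,0,0,0,0,0,0],
  ],
)

```text
clock: 13.47
position: [0.5446, -0.1289, 0.1662]
ee_rot: [0.0, 1.0, -0.005, -0.0]
wrist_force: [0.3, -2.6, -4.7]
gripper_width: 0.0274
grasp_force: 79.4
```

send_rows(
  motion=[
    [0,0,0.12,0,0,0,0],
    [0,0,0.12,0,0,0,0],
    [0,0,0.1,0,0,0,0],
    [0,0,0,0,0,0,0],
  ],
)

```text
clock: 13.8
position: [0.5447, -0.1289, 0.1562]
ee_rot: [0.0, 1.0, -0.005, -0.0]
wrist_force: [0.6, -4.9, 0.7]
gripper_width: 0.0273
grasp_force: 80.1
```

send_rows(
  motion=[
    [0,0,0.1,0,0,0,0],
    [0,0,0.1,0,0,0,0],
    [0,0,0.08,0,0,0,0],
    [0,0,0,0,0,0,0],
  ],
)

```text
clock: 14.13
position: [0.5453, -0.1289, 0.1492]
ee_rot: [0.0, 1.0, -0.005, 0.001]
wrist_force: [-2.3, -3.7, 14.7]
gripper_width: 0.0274
grasp_force: 82.1
```

send_rows(
  motion=[
    [0,0,0.06,0,0,0,0],
    [0,0,0.04,0,0,0,0],
    [0,0,0,0,0,0,0],
    [0,0,0,0,0,0,0],
  ],
)

```text
clock: 14.47
position: [0.5456, -0.129, 0.1488]
ee_rot: [0.0, 1.0, -0.005, 0.002]
wrist_force: [-20.6, 0.3, 66.6]
gripper_width: 0.0275
grasp_force: 87.8
```

send_rows(
  motion=[
    [0,0,-0.04,0,0,0,0],
    [0,0,0,0,0,0,0],
    [0,0,0,0,0,0,0],
    [0,0,0,0,0,0,0],
    [0,0,0,0,0,0,0],
  ],
)

```text
clock: 14.88
position: [0.5454, -0.129, 0.149]
ee_rot: [0.0, 1.0, -0.005, 0.001]
wrist_force: [-12.8, -1.8, 45.5]
gripper_width: 0.0277
grasp_force: 84.5
```

Run:
```python
from fit import *
p=camera("side"); np.set_printoptions(precision=4,suppress=True)
s=sensors.state();X=s["position"];print(X,s["ee_rot"],s["wrist_force"],s["torque"])
cv2.imwrite("pics/home.png",cv2.resize(p["color"][140:200,264:344],(800,600),interpolation=cv2.INTER_CUBIC)[...,::-1])
f=lambda a:np.round((np.array(a)-[264,140]+.5)*10-.5)
H=f(cyl(p,[.5413,-.1298,.138],.05,.008)); print("disc if home",H.min(0),H.max(0))
H=f(cyl(p,[.5413,-.1298,.170],.015,.032)); print("knob if home",H.min(0),H.max(0))
```

```text
[ 0.5454 -0.129   0.149 ] [ 0.0003  1.     -0.005   0.0012] [-13.202   -2.3826  44.9934] [-0.5199  2.9251 -0.0185]
disc if home [250. 200.] [560. 384.]
knob if home [358. 170.] [457. 304.]
```

View pics/home.png

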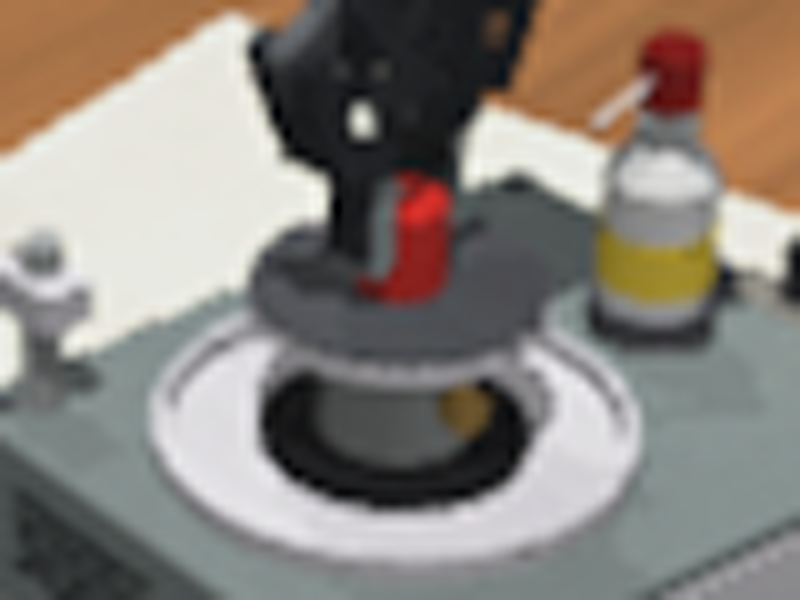

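The lap disc (crop x 250–555, bottom row 385) matches the predicted home position (250–560, 384). It is level on the hub, the TCP is at the expected height, the push is 45 N and the cap is up, so I'm handing in.

```bash
python3 -c "
from plant import close_job; print(close_job())"
```

```text
the job is handed in; nothing more can be done
None
```

I handed the job in: the spray cap was pressed right down and sprang back up, and the diamond lap is held fully home in the hub at about 45 N, key in the keyway, ready for you to tighten the clamp screw (the hand-in gave no verdict).

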